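Pulse the tablet mill with its bayonet lid

ROBOT

A 6-joint arm with a two-finger parallel gripper is mounted at the origin on the work surface. World frame = base frame: x ahead of the robot, y to its left, z up, the work surface at z = 0. Lengths are in m, angles in rad, forces in N, time in s.
With the tool pointing down it reaches from about 0.3 to 0.875 m from the base axis. Payload 6.4 kg.
Tool frame: the origin (TCP) lies midway between the tips of the shut fingers; the grasp point (between the pads) lies 19 mm behind it; y points along the fingers, x is the direction in which the jaws open and shut, and the axes are right-handed (so a half turn about y gives the same grasp; the last joint's range is limited). The gripper opens to 85 mm and grips with 20 to 120 N. Pads are 22 mm wide; open, the fingers measure 114 mm over their backs; the gripper's body (76 mm by 85 mm) begins 54 mm behind the grasp point. The pads swing forward as they close: fully open they stand 13 mm farther back than shut.
Start: joints at [0.93, 0.181, 1.607, -0, 1.354, -0.206], TCP at [0.242, 0.522, 0.231] pointing down, gripper open.
Joint ranges: [-2.99, 2.99], [-0.89, 2.07], [0.3, 2.58], [-1.14, 4.28], [0, 2.63], [-3.12, 3.12]. Speed limits (rad/s): [2.57, 2.57, 3.01, 3.14, 3.14, 3.14].

INTERFACE

Orientations are given as a unit quaternion [w, x, y, z].
In Python, from bench import ctrl gives the robot as it stands.
- The arm moves only by the tool step_arm, never from a script. Its argument "commands" is a list of rows, each a list of 7 numbers: the turn, a rotation vector about the tool's x, y, z in units of 6 degrees (1.0 is 6 degrees), then the shift along the tool's x, y, z in units of 30 mm (1.0 is 30 mm), then the opening, from 0 (shut) to 1 (fully open). A call has 1 to 10 rows; each row shifts and turns the commanded pose from where the row before left it, along the tool's axes as they then stand; what a row does not reach is not made up. A row lasts 1/10 s, in which the tool goes at most 50 mm and 8.59 degrees, less where a joint would pass 70% of its speed; a pose out of reach is approached as far as the arm can. A call with a number of a shift or a turn outside -1 to 1 is refused whole. A call with a gripper value outside its range is refused whole. The fingers move at their own pace and stop on an object; the grip force is fixed at half the most. Time passes only in rows, so rows that do not move let the fingers close. It gives the time, the measured TCP pose, the force and the opening at its end, in the units of the state.
- ctrl.get_obs(): the state, without advancing time (a new reading comes with each control period).
- ctrl.camera(name): name is "scene" or "top" or "wrist"; returns (picture, depth): 400x640x3 uint8, blue, green, red; 400x640 float32, m along the optical axis (not along the pixel's ray), 0 where there is no reading.
- ctrl.get_calibration(name): a dict with "intrinsics" (3x3 intrinsics, pixels), "R" (3x3) and "t" (3): a world point X has camera coordinates R X + t. Camera axes: x right, y down, z forward; pixel columns grow to the right and rows downward; lengths in m; the calibration is good to about 2 mm. A picture is of the moment at which its call begins: read the wrist's pose just before it. get_calibration takes no time and is no camera call; for the wrist camera it gives the pose at the moment of the call.
- ctrl.hand_in(): hands the job in, once; it reports no verdict.
Trained networks look in the newest picture that a camera, given by its name, has taken for a name from the list of things; names that differ only in an ending like _2 or _b are one class to them, and where a whole thing is asked for, a point or a joint stands for the part that bears it (a point fixed in the world has none). Each returns a list of dicts, best first, with "p" (0 to 1); they miss things now and then, are a little off and sometimes report something else, mostly with a low value. They report only what shows in the picture. A call takes as long as a camera call. They do not tell look-alikes from the thing itself.
- ctrl.boxes_of(thing, camera): "point" ([x, y, z] in m, in the coordinates of the camera as it stood for that picture, good to about 4 mm: the middle of the surface that is visible of it).
- ctrl.silhouettes(thing, camera): "pixels" (400x640 bool, what is visible of it).
The state is a dict: "time_s": time; "q": joint angles; "dq": joint speeds; "joint_efforts": joint torques, N m; "eef_pos": TCP position; "eef_rot": TCP orientation; "wrist_force": force on the tool from outside, world axes, zero at the start; "torque": the same for the moment, N m; "opening": opening from 0.0 (shut) to 1.0 (fully open).
Only numpy, scipy, OpenCV 4.12 (cv2) and the standard library are available. Lean on these libraries where they do the work, as an engineer would, in place of code of your own. Each camera call takes 0.05 s, during which the arm holds its last target.

TASK

Set the tablet mill's speed dial to half speed, the long tick in the middle of its scale. Then fit the mill's bayonet lid (the one with two lugs and a straight grip bar) down into the mill's collar until it is fully seated, twist it clockwise to the long middle mark on the collar, half-way to the lock, where the mill pulses, and finish while still gripping it there against its return spring, seated and level. Never let the lid reach the lock click, and leave everything else on the bench where it is.

Things in the scene. Friction and masses are not known exactly. Their poses are not given: they have to be found in the camera images.
- mill: Tablet mill, fixed to the bench. White housing 170 (x) x 270 (y) mm, deck 60 mm above the bench; origin at the centre of its underside, z up. At mill (0, +65 mm) stands a round barrel, 108 mm in diameter, with the aluminium bayonet collar on top (top face 108 mm above the bench); at mill (0, -78 mm) is the speed dial.
- mill_seat (a point): Point on the collar's axis where the lid's origin lies when the lid is fully seated: 87 mm above the bench, 21 mm below the collar's top. Axes as the mill's. The collar's opening is 71 mm wide in a lip 5 mm thick. Under the lip, clockwise of each gate, runs a track 8 mm high for the lugs; its floor is 95 mm above the bench.
- gate (a point): Point on the collar's top, 45 mm from its axis, behind one of the two gates that let the lugs in: open notches in the lip, 13.5 mm wide, reaching 43 mm from the axis. This one is centred on +0.70 rad from the mill's +x (anticlockwise seen from above), its twin is opposite. A short black tick stands behind each gate.
- middle_mark (a point): Point on the collar's top, 45 mm from its axis, on the long thick black tick that is the middle mark, on the mill's +x side; its twin is opposite. 0.70 rad clockwise of the gate: the lid's bar points here when it is half-way to the lock.
- lock_mark (a point): Point on the collar's top, 45 mm from its axis, on the short black tick 1.40 rad clockwise of the gate, where the lid's bar would point when locked; its twin is opposite.
- dial_axis (a point): Point on the speed dial's vertical axis at the top of its bar, 95 mm above the bench. Axes as the mill's. Black knob: a 45 mm round skirt up to 69 mm above the bench, on it a straight bar 42 mm long, 12 mm thick, up to 95 mm; a white index line on one end of the bar is the pointer.
- speed_dial (a joint): Angle of the speed dial (rad), growing clockwise seen from above: 0 and 4.71 at the ends of its scale. Eleven ticks 0.471 apart, long ones at 0, 2.356 (half speed) and 4.71. At value q the pointer looks along 2.356 - q rad from the mill's +x, anticlockwise positive. Friction about 0.03 N m; stays where it is left.
- run_ring (a joint): Angle (rad) of the sprung run ring in the track, pushed clockwise by the lid's lugs: 0 at rest; moves once the lid is 0.07 rad clockwise of the gate centres, then follows it. 0.63 with the bar on the middle mark. The spring (0.06 N m at 0, 0.21 at 0.63) turns a released lid back. Click balls stiffen the turn from about 0.9; at about 1.2 it clicks, locked at 1.33.
- lid: Loose upright bayonet lid, 100 to 200 g; origin at the centre of its underside, z up. Grey ring 66 mm in diameter with two lugs, on its +x and -x sides: 9 mm wide, 8 to 14 mm above the origin, reaching 40 mm from the axis. Above it a clear dome, 61 mm in diameter, up to 42 mm. Half a turn about z makes no difference. Seated, it rests on its lugs, with 2 mm of play upward under the lip.
- lid_bar_top (a point): Centre of the top of the lid's grip bar, 68 mm above the lid's origin. Straight grey bar along the lid's x axis, in line with the lugs, 54 mm long, 14 mm thick, 26 mm high, standing on the dome, with a black line along its top. Axes as the lid's.
- storage_cap: Bystander: plain storage cap of the mill, grey, 72 mm in diameter, no lugs, with a round knob on top, 42 mm high; it may stand in the lid's place and the lid in its place. Origin at the centre of its underside.
- bottle0: Bystander: white tablet bottle, 48 mm in diameter, 85 mm high. Origin at the centre of its underside.
- bottle1: Bystander: white tablet bottle, as bottle0.
- bottle2: Bystander: white tablet bottle, as bottle0.
- mortar: Bystander: white mortar 106 mm across and 62 mm high with its pestle leaning in it (to 95 mm). Origin at the centre of its underside.
- carton: Bystander: medicine carton lying flat, 75 x 115 x 34 mm. Origin at the centre of its underside.
- count_tray: Bystander: white tablet counting tray, 150 x 200 x 18 mm. Origin at the centre of its underside.
Not all that is in view belongs to the job. Leave any blue or red look-alike of the lid alone.

How it is judged:
On the way, in this order (a step that is already met when the one before it is completed fails the run):
1. the speed dial points at the long middle tick, within 0.15 rad (value of joint speed_dial between 2.206 and 2.506 rad), for 0.2 s.
2. the lid is fully down in the collar (horizontal distance between lid and mill_seat below 0.005 m and z of lid in the frame of mill_seat between -0.003 and 0.0035 m and angle between lid's own z axis and vertical below 0.1 rad), for 0.2 s.
3. the gripped lid is held at the middle mark against the spring (value of joint run_ring between 0.46 and 0.8 rad and contact force between the fingers and lid above 3 N and horizontal distance between lid and mill_seat below 0.005 m), for 0.3 s.
At the end, for the whole second after the job is handed in: The lid is seated in the collar (axis within 5 mm, height within about 3 mm, tilt under 0.1 rad), still gripped (over 3 N), keeping the run ring at 0.63 +- 0.17 rad against its spring; the dial is at 2.356 +- 0.15 rad; every bystander is within 30 mm of where it began (all of step 1 and all of step 3 and z of lid in the frame of mill_seat between -0.003 and 0.0035 m and angle between lid's own z axis and vertical below 0.1 rad and distance of each of storage_cap, bottle0, bottle1, bottle2, mortar, carton, count_tray from where it was at the start of the episode below 0.03 m); the arm keeps its last pose, push and grip.
It fails at once if the lid is turned on to the lock click (value of joint run_ring above 1.15 rad).
It fails at once if a bystander is shoved over 30 mm (distance of any of storage_cap, bottle0, bottle1, bottle2, mortar, carton, count_tray from where it was at the start of the episode above 0.03 m).
It fails at once if a bystander is tipped (angle between any of storage_cap, bottle0, bottle1, bottle2, mortar, carton's own z axis and vertical above 0.4 rad).
It also fails if it takes over 69 s, if anything falls off the work surface, if the arm or the gripper's body presses on something with over 40 N, if the wrist force passes 120 N, or if a joint passes its speed limit or range.

## Working session

There is one attempt and no reset: what is moved stays moved. The work goes in short steps, Python scripts to look and compute and a tool call to move; the robot and the scene stay as the last step left them, time stands still between calls to the robot, and variables do not carry over. Pictures are saved under pics/ and viewed, and the job is handed in when it is done.

Besides the shell and the picture viewer there is one more tool, called after "Call:" in YAML: its name, and indented under it one key for each argument. step_arm: Moves the arm, as the interface text tells. Its arguments: {"type":"object","properties":{"commands":{"type":"array"}},"required":["commands"]}

```bash
mkdir -p pics; ls; python3 - <<'E'
from bench import ctrl
import cv2,numpy as np
o=ctrl.get_obs();print(o)
for n in("scene","top","wrist"):
    im,d=ctrl.camera(n);cv2.imwrite(f"pics/a_{n}.png",im);np.save(f"pics/a_{n}.npy",d)
    c=ctrl.get_calibration(n);print(n,c)
E
```

```text
pics
{'time_s': 0.0, 'q': array([ 9.29697156e-01,  1.81542881e-01,  1.60798900e+00, -8.19554699e-06,
        1.35381921e+00, -2.06300352e-01]), 'dq': array([ 1.20513950e-03,  1.28726232e-03,  5.52863900e-05, -2.88845184e-04,
       -1.24973277e-03, -7.81416174e-04]), 'joint_efforts': array([-5.70202264e-04, -4.44888103e+01, -3.51327789e+01, -4.84282245e-04,
        9.44614818e-03, -1.27859400e-05]), 'eef_pos': array([0.24185685, 0.5210551 , 0.23039231]), 'eef_rot': array([-0.59585312,  0.5962984 ,  0.37980525, -0.3809662 ]), 'wrist_force': array([ 0.17838647, -0.16908694,  0.25308453]), 'torque': array([-0.03039417,  0.01917336, -0.00477751]), 'opening': 1.0027116061701409}
scene {'intrinsics': array([[427.6148947 ,   0.        , 317.70331817],
       [  0.        , 427.6148947 , 196.08096089],
       [  0.        ,   0.        ,   1.        ]]), 'R': array([[ 0.51245801,  0.85853816, -0.01729215],
       [ 0.5692849 , -0.35474213, -0.74166888],
       [-0.64288528,  0.37023   , -0.67054326]]), 't': array([-0.29935891, -0.21176251,  1.55307911])}
top {'intrinsics': array([[520.7699821 ,   0.        , 318.18415907],
       [  0.        , 520.7699821 , 195.07861129],
       [  0.        ,   0.        ,   1.        ]]), 'R': array([[ 0.01054611, -0.99977706, -0.01829251],
       [-0.98448261, -0.00717674, -0.17533536],
       [ 0.17516499,  0.01985777, -0.98433881]]), 't': array([0.05199059, 0.55580053, 1.71029157])}
wrist {'intrinsics': array([[275.42827339,   0.        , 321.93958844],
       [  0.        , 275.42827339, 198.95703892],
       [  0.        ,   0.        ,   1.        ]]), 'R': array([[ 0.42159664,  0.90678161, -0.00184284],
       [ 0.86652342, -0.4022786 ,  0.29548111],
       [ 0.26719549, -0.12617071, -0.95534681]]), 't': array([-0.57357562, -0.03794289,  0.38008201])}
```

View pics/a_scene.png

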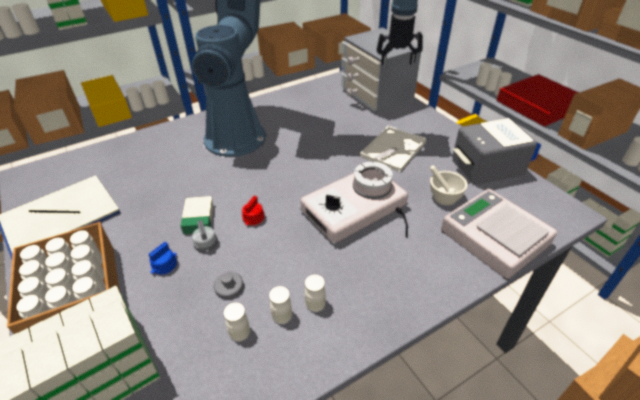

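View pics/a_top.png

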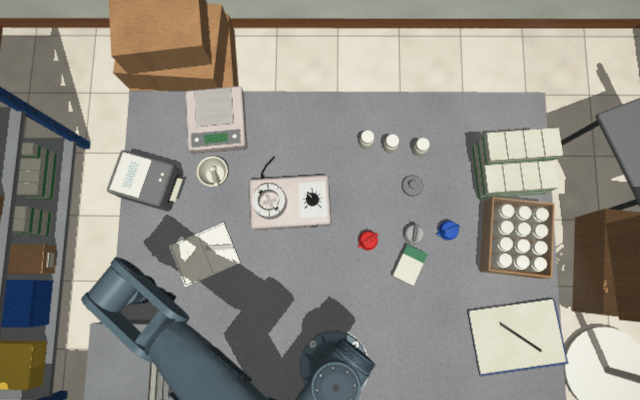

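View pics/a_wrist.png

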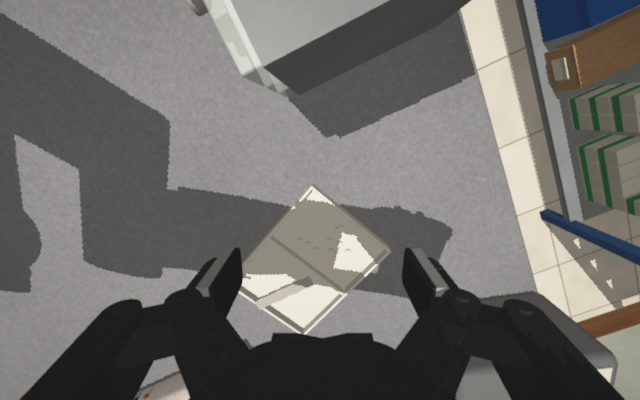

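The lid candidates in the top picture are a grey one with a bar at (414,232), a red look-alike at (368,240), a blue look-alike at (449,230), and a grey cap with a round knob at (412,185). The grey bar lid at (414,232) fits the description. I'll confirm it in enlarged crops and measure.

```bash
cat > h.py <<'E'
import cv2,numpy as np
from bench import ctrl
def unproj(c,u,v,d):
    K=c["intrinsics"];p=np.stack([(u-K[0,2])/K[0,0]*d,(v-K[1,2])/K[1,1]*d,d],-1)
    return (p-c["t"])@c["R"]
def cloud(c,d):
    v,u=np.mgrid[:400,:640];return unproj(c,u.astype(float),v.astype(float),d.astype(float))
def proj(c,X):
    p=np.atleast_2d(X)@c["R"].T+c["t"];K=c["intrinsics"];return np.stack([K[0,0]*p[:,0]/p[:,2]+K[0,2],K[1,1]*p[:,1]/p[:,2]+K[1,2]],-1)
E
python3 - <<'E'
from h import *
im=cv2.imread("pics/a_top.png")
a=cv2.resize(im[215:255,390:440],None,fx=8,fy=8,interpolation=cv2.INTER_CUBIC)
b=cv2.resize(im[170:235,245:335],None,fx=8,fy=8,interpolation=cv2.INTER_CUBIC)
cv2.imwrite("pics/c_lid.png",a);cv2.imwrite("pics/c_mill.png",b)
d=np.load("pics/a_top.npy");c=ctrl.get_calibration("top");P=cloud(c,d)
for n,(u,v) in dict(lid=(414,232),cap=(412,185),red=(368,240),barrel=(269,200),dial=(312,199)).items():
    w=P[v-25:v+26,u-25:u+26].reshape(-1,3)
    for lo,hi in((.03,.05),(.055,.075),(.09,.12)):
        m=w[(w[:,2]>lo)&(w[:,2]<hi)]
        if len(m):print(n,lo,len(m),m.mean(0).round(4),m.min(0).round(3),m.max(0).round(3))
for t in ("lid","lid_bar_top","mill","dial_axis","mill_seat","storage_cap","carton"):
  for r in ctrl.boxes_of(t,"top"):
    p=np.array(r["point"]);print(t,r["p"],((p-c["t"])@c["R"]).round(4))
print(ctrl.get_obs()["time_s"])
E
```

```text
lid 0.03 346 [ 0.3958 -0.2627  0.0378] [ 0.351 -0.308  0.03 ] [ 0.458 -0.223  0.049]
lid 0.055 77 [ 0.4284 -0.2652  0.0659] [ 0.402 -0.275  0.055] [ 0.455 -0.257  0.073]
cap 0.03 62 [ 0.5974 -0.2669  0.0407] [ 0.583 -0.29   0.031] [ 0.613 -0.253  0.049]
red 0.03 184 [ 0.4044 -0.112   0.0408] [ 0.376 -0.141  0.03 ] [ 0.433 -0.084  0.05 ]
red 0.055 69 [ 0.406  -0.1125  0.0663] [ 0.387 -0.136  0.056] [ 0.424 -0.089  0.075]
barrel 0.03 33 [0.5429 0.2494 0.047 ] [0.46  0.137 0.032] [0.62  0.294 0.05 ]
barrel 0.055 1280 [0.5264 0.2043 0.0614] [0.45  0.136 0.055] [0.615 0.292 0.075]
barrel 0.09 530 [0.5269 0.2185 0.1063] [0.473 0.164 0.09 ] [0.581 0.273 0.119]
dial 0.03 43 [0.5457 0.0535 0.0471] [0.457 0.016 0.035] [0.621 0.16  0.05 ]
dial 0.055 1682 [0.534  0.0914 0.0609] [0.454 0.016 0.055] [0.623 0.163 0.075]
dial 0.09 43 [0.5376 0.0766 0.0954] [0.521 0.06  0.09 ] [0.554 0.093 0.104]
lid 0.63 [ 0.4067 -0.106   0.0459]
lid 0.62 [ 0.4423 -0.3772  0.0419]
lid_bar_top 0.68 [ 0.3985 -0.1133  0.0412]
lid_bar_top 0.58 [ 0.4375 -0.3783  0.0404]
lid_bar_top 0.57 [ 0.4279 -0.2599  0.0424]
mill 0.79 [0.5268 0.1595 0.0595]
mill 0.41 [ 0.4261 -0.2591  0.0389]
dial_axis 0.85 [0.5249 0.1522 0.0577]
dial_axis 0.43 [ 0.4271 -0.2649  0.0425]
mill_seat 0.81 [0.5265 0.1507 0.058 ]
storage_cap 0.65 [ 0.5909 -0.2648  0.0212]
storage_cap 0.52 [0.3565 0.4412 0.0037]
carton 0.59 [ 0.3279 -0.2491  0.0349]
0.5
```

View pics/c_lid.png

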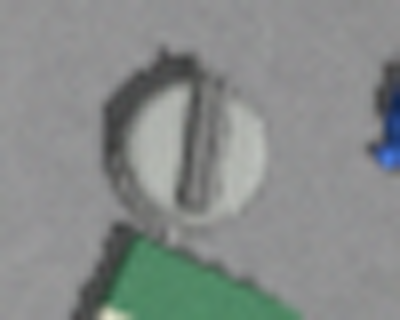

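View pics/c_mill.png

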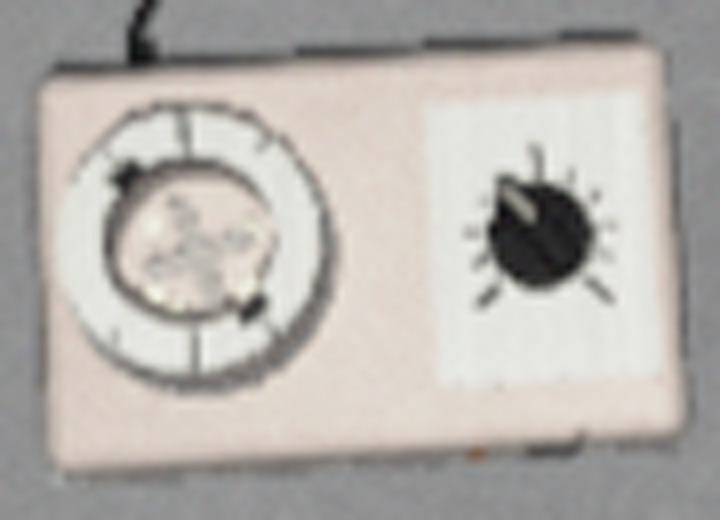

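The enlarged crop confirms a grey ring, a clear dome and a straight bar, close to the carton's green edge at crop bottom. The dial pointer looks up-left, towards about +x+y. Next I'll fit the mill pose, the dial and the lid bar.

```bash
cat >> h.py <<'E'
from scipy.spatial.transform import Rotation as Rt
def tool():
    o=ctrl.get_obs();q=o["eef_rot"];R=Rt.from_quat(np.r_[q[1:],q[0]]).as_matrix()
    return o,np.array(o["eef_pos"]),R
def st():
    o,p,R=tool();ps=np.arctan2(R[1,0],R[0,0])
    print("t%.2f"%o["time_s"],"p",p.round(4),"psi(deg) %.2f"%np.degrees(ps),"tooly",R[:,1].round(3),"op %.3f"%o["opening"],"F",o["wrist_force"].round(1),"T",o["torque"].round(2),"q6 %.2f"%o["q"][5])
    return o,p,R,ps
def go(target,psi=None):
    "remaining shift in tool axes (units of 30 mm) and turn about tool y (units of 6deg); psi deg"
    o,p,R,ps=st();s=R.T@(np.array(target)-p)/0.03
    print("tool shift units x,y,z",s.round(2))
    if psi is not None:
        Rd=np.array([[np.cos(np.radians(psi)),0,-np.sin(np.radians(psi))],[np.sin(np.radians(psi)),0,np.cos(np.radians(psi))],[0,-1,0]])
        rv=Rt.from_matrix(R.T@Rd).as_rotvec();print("turn units",(np.degrees(rv)/6).round(2))
        x=Rd.T@(np.array(target)-p)/0.03;print("shift in final tool axes",x.round(2))
E
python3 - <<'E'
from h import *
o,p,R,ps=st();print(R.round(3))
c=ctrl.get_calibration("wrist");C=-c["R"].T@c["t"];print("cam in tool",R.T@(C-p),"\n",(R.T@c["R"].T).round(3))
d=np.load("pics/a_top.npy");c=ctrl.get_calibration("top");P=cloud(c,d);im=cv2.imread("pics/a_top.png")
# mill deck
w=P[165:240,240:340].reshape(-1,3);m=w[(w[:,2]>.054)&(w[:,2]<.066)];print("deck",len(m),m[:,2].mean(),cv2.minAreaRect((m[:,:2]*1000).astype(np.float32)))
# collar
m=w[(w[:,2]>.1)&(w[:,2]<.116)];print("collar",len(m),m.mean(0),cv2.minEnclosingCircle((m[:,:2]*1000).astype(np.float32)))
for (u,v,lo,hi,n) in((312,199,.085,.11,"dialbar"),(414,232,.058,.08,"lidbar")):
    w=P[v-22:v+23,u-22:u+23].reshape(-1,3);m=w[(w[:,2]>lo)&(w[:,2]<hi)]
    pr,l=np.linalg.eigh(np.cov(m[:,:2].T));print(n,len(m),m.mean(0),np.median(m[:,2]),np.degrees(np.arctan2(l[1,1],l[0,1])),pr**.5,cv2.minAreaRect((m[:,:2]*1000).astype(np.float32)))
E
```

```text
t0.50 p [0.2422 0.5215 0.2312] psi(deg) 65.09 tooly [-0. -0. -1.] op 1.002 F [-0.2  0.6 -0.7] T [-0.04 -0.04 -0.03] q6 -0.21
[[ 0.421 -0.    -0.907]
 [ 0.907 -0.     0.421]
 [-0.    -1.     0.   ]]
cam in tool [-0.00046161 -0.1426615   0.07576248] 
 [[ 1.    -0.    -0.001]
 [ 0.    -0.296  0.955]
 [-0.    -0.955 -0.296]]
deck 2509 0.05968257986048719 ((530.7276000976562, 153.12930297851562), (168.9516143798828, 268.3165588378906), 4.438030242919922)
collar 460 [0.52698203 0.21699432 0.10749462] ((525.622314453125, 169.45970153808594), 103.32557678222656)
dialbar 49 [0.53687941 0.07587955 0.09447997] 0.09364499958867847 -137.3503104486762 [0.00367095 0.01261301] ((537.5858154296875, 76.39225769042969), (41.967708587646484, 12.453282356262207), 42.29127502441406)
lidbar 74 [ 0.42873319 -0.26526902  0.06624861] 0.06580489541038999 171.2940647490857 [0.00434664 0.01550222] ((428.9399108886719, -265.859619140625), (14.560319900512695, 54.37556076049805), 82.53376770019531)
```

```bash
python3 -c "
from h import *
go([.5367,.0754,.20],132.5)"
```

```text
t0.50 p [0.2422 0.5215 0.2312] psi(deg) 65.09 tooly [-0. -0. -1.] op 1.002 F [-0.2  0.6 -0.7] T [-0.04 -0.04 -0.03] q6 -0.21
tool shift units x,y,z [ -9.35   1.04 -15.17]
turn units [ -0.   -11.24  -0.  ]
shift in final tool axes [-17.6    1.04   2.81]
```

Call:
step_arm:
  commands:
    - [0, 0, 0, -0.6, 0.06, -1, 1]
    - [0, 0, 0, -0.6, 0.06, -1, 1]
    - [0, 0, 0, -0.6, 0.06, -1, 1]
    - [0, 0, 0, -0.6, 0.06, -1, 1]
    - [0, 0, 0, -0.6, 0.06, -1, 1]
    - [0, 0, 0, -0.6, 0.06, -1, 1]
    - [0, 0, 0, -0.6, 0.06, -1, 1]
    - [0, 0, 0, -0.6, 0.06, -1, 1]
    - [0, 0, 0, -0.6, 0.06, -1, 1]
    - [0, 0, 0, -0.6, 0.06, -1, 1]

```text
time_s: 1.5
eef_pos: [0.4392, 0.2306, 0.2135]
eef_rot: [-0.596, 0.596, 0.381, -0.38]
wrist_force: [-0.4, -0.0, -1.0]
opening: 1.001
```

Call:
step_arm:
  commands:
    - [0, -1, 0, 0, 0, 0, 0.6]
    - [0, -1, 0, 0, 0, 0, 0.6]
    - [0, -1, 0, 0, 0, 0, 0.6]
    - [0, -1, 0, 0, 0, 0, 0.6]
    - [0, -1, 0, 0, 0, 0, 0.6]
    - [0, -1, 0, 0, 0, 0, 0.6]
    - [0, -1, 0, 0, 0, 0, 0.6]
    - [0, -1, 0, 0, 0, 0, 0.6]
    - [0, -1, 0, 0, 0, 0, 0.6]
    - [0, -1, 0, 0, 0, 0, 0.6]

```text
time_s: 2.5
eef_pos: [0.4385, 0.2319, 0.2134]
eef_rot: [-0.325, 0.325, 0.628, -0.628]
wrist_force: [-0.1, 0.1, 0.2]
opening: 0.602
```

```bash
python3 -c "
from h import *
go([.5367,.0754,.20],132.5)"
```

```text
t2.50 p [0.4385 0.2319 0.2134] psi(deg) 125.33 tooly [ 0.  0. -1.] op 0.602 F [-0.1  0.1  0.2] T [ 0.01 -0.03 -0.07] q6 -1.94
tool shift units x,y,z [-6.15  0.45  0.35]
turn units [ 0.   -1.19 -0.  ]
shift in final tool axes [-6.06  0.45  1.11]
```

Call:
step_arm:
  commands:
    - [0, -0.6, 0, 0, 0, 0, 0.6]
    - [0, -0.6, 0, 0, 0, 0, 0.6]
    - [0, 0, 0, -0.87, 0.06, 0.16, 0.6]
    - [0, 0, 0, -0.87, 0.06, 0.16, 0.6]
    - [0, 0, 0, -0.87, 0.06, 0.16, 0.6]
    - [0, 0, 0, -0.87, 0.06, 0.16, 0.6]
    - [0, 0, 0, -0.87, 0.06, 0.16, 0.6]
    - [0, 0, 0, -0.87, 0.06, 0.16, 0.6]
    - [0, 0, 0, -0.84, 0.06, 0.16, 0.6]
    - [0, 0, 0, 0, 0, 0, 0.6]

```text
time_s: 3.5
eef_pos: [0.5373, 0.0723, 0.2006]
eef_rot: [0.287, -0.287, -0.646, 0.646]
wrist_force: [0.7, 0.1, -0.2]
opening: 0.604
```

```bash
cat > snap.py <<'E'
import sys
from h import *
n=sys.argv[1];cam=sys.argv[2] if len(sys.argv)>2 else "wrist"
st();c=ctrl.get_calibration(cam);im,d=ctrl.camera(cam)
cv2.imwrite(f"pics/{n}.png",im);np.savez(f"pics/{n}.npz",d=d,K=c["intrinsics"],R=c["R"],t=c["t"])
E
python3 snap.py w1
```

```text
t3.50 p [0.5373 0.0723 0.2006] psi(deg) 132.12 tooly [ 0.001 -0.001 -1.   ] op 0.604 F [ 0.7  0.1 -0.2] T [ 0.03 -0.01 -0.02] q6 -2.39
```

View pics/w1.png

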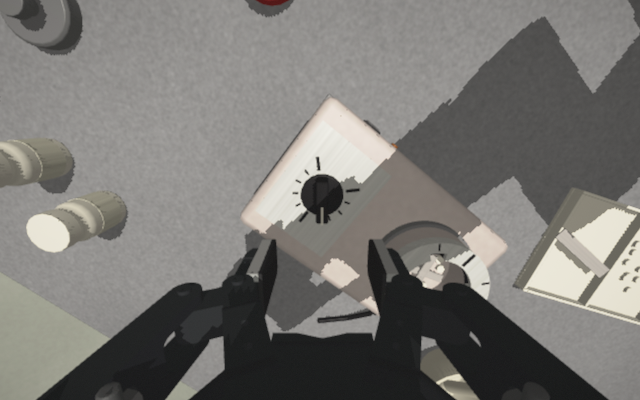

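```bash
python3 - <<'E'
from h import *
z=np.load("pics/w1.npz");P=cloud(z,z["d"]);im=cv2.imread("pics/w1.png")
w=P[165:235,290:355];m=(w[...,2]>.086)&(w[...,2]<.105);q=w[m]
pr,l=np.linalg.eigh(np.cov(q[:,:2].T));print(len(q),q.mean(0),np.median(q[:,2]),np.degrees(np.arctan2(l[1,1],l[0,1])),cv2.minAreaRect((q[:,:2]*1000).astype(np.float32)))
w=P[90:380,230:520].reshape(-1,3);m=w[(w[:,2]>.054)&(w[:,2]<.066)];m=m[(abs(m[:,0]-.53)<.12)&(abs(m[:,1]-.153)<.2)]
print("deck",len(m),np.median(m[:,2]),cv2.minAreaRect((m[:,:2]*1000).astype(np.float32)))
a=cv2.resize(im[150:240,280:370],None,fx=6,fy=6,interpolation=cv2.INTER_CUBIC);cv2.imwrite("pics/w1c.png",a)
E
```

```text
Traceback (most recent call last):
  File "h.py", line 7, in cloud
    v,u=np.mgrid[:400,:640];return unproj(c,u.astype(float),v.astype(float),d.astype(float))
                                   ~~~~~~^^^^^^^^^^^^^^^^^^^^^^^^^^^^^^^^^^^^^^^^^^^^^^^^^^^
  File "h.py", line 4, in unproj
    K=c["intrinsics"];p=np.stack([(u-K[0,2])/K[0,0]*d,(v-K[1,2])/K[1,1]*d,d],-1)
      ~^^^^^^^^^^^^^^
KeyError: 'intrinsics is not a file in the archive'
```

```bash
sed -i 's/K=c\["intrinsics"\]/K=(c["K"] if "K" in c else c["intrinsics"])/' h.py; python3 - <<'E'
from h import *
z=np.load("pics/w1.npz");P=cloud(z,z["d"]);im=cv2.imread("pics/w1.png")
w=P[165:235,290:355];m=(w[...,2]>.086)&(w[...,2]<.105);q=w[m]
pr,l=np.linalg.eigh(np.cov(q[:,:2].T));print(len(q),q.mean(0),np.median(q[:,2]),np.degrees(np.arctan2(l[1,1],l[0,1])),cv2.minAreaRect((q[:,:2]*1000).astype(np.float32)))
w=P[90:380,230:520].reshape(-1,3);m=w[(w[:,2]>.054)&(w[:,2]<.066)];m=m[(abs(m[:,0]-.53)<.12)&(abs(m[:,1]-.153)<.2)]
print("deck",len(m),np.median(m[:,2]),cv2.minAreaRect((m[:,:2]*1000).astype(np.float32)))
a=cv2.resize(im[150:240,280:370],None,fx=6,fy=6,interpolation=cv2.INTER_CUBIC);cv2.imwrite("pics/w1c.png",a)
go([.5367,.0754,.20],132.5)
E
```

```text
557 [0.54041212 0.07372679 0.09450895] 0.09472591022589247 -138.10070768420502 ((541.730224609375, 74.75826263427734), (43.099937438964844, 11.702839851379395), 42.34680938720703)
deck 22184 0.059969788914396374 ((535.640380859375, 151.5340118408203), (166.6168212890625, 265.9861145019531), 3.8485026359558105)
t3.55 p [0.5364 0.0736 0.2005] psi(deg) 132.15 tooly [-0.  0. -1.] op 0.599 F [-0.2  0.7 -0.2] T [-0.01 -0.01 -0.03] q6 -2.39
tool shift units x,y,z [ 0.04  0.02 -0.05]
turn units [-0.   -0.06  0.  ]
shift in final tool axes [ 0.04  0.02 -0.05]
```

View pics/w1c.png

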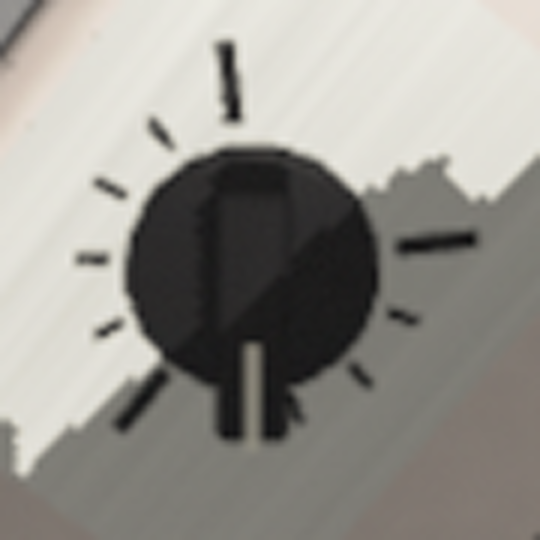

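The middle long tick is at lower-left in the crop at (140,400), and the pointer is straight down at (252,400), so the dial needs about 38° clockwise. The top and wrist cameras disagree by about 4 mm on the dial's x, so I'll descend closer and re-measure.

```bash
python3 -c "
from h import *
go([.539,.075,.13],132)"
```

```text
t3.55 p [0.5364 0.0736 0.2005] psi(deg) 132.15 tooly [-0.  0. -1.] op 0.599 F [-0.2  0.7 -0.2] T [-0.01 -0.01 -0.03] q6 -2.39
tool shift units x,y,z [-0.02  2.35 -0.1 ]
turn units [-0.    0.02  0.  ]
shift in final tool axes [-0.02  2.35 -0.1 ]
```

Call:
step_arm:
  commands:
    - [0, 0, 0, 0, 0.8, -0.1, 0.6]
    - [0, 0, 0, 0, 0.8, 0, 0.6]
    - [0, 0, 0, 0, 0.75, 0, 0.6]
    - [0, 0, 0, 0, 0, 0, 0.6]
    - [0, 0, 0, 0, 0, 0, 0.6]

```text
time_s: 4.05
eef_pos: [0.5378, 0.0775, 0.1305]
eef_rot: [0.286, -0.285, -0.647, 0.647]
wrist_force: [-0.1, -0.6, 0.3]
opening: 0.602
```

```bash
python3 snap.py w2; python3 - <<'E'
from h import *
z=np.load("pics/w2.npz");P=cloud(z,z["d"])
m=(P[...,2]>.086)&(P[...,2]<.105)&(abs(P[...,0]-.539)<.03)&(abs(P[...,1]-.075)<.03);q=P[m]
pr,l=np.linalg.eigh(np.cov(q[:,:2].T));print(len(q),q.mean(0),np.median(q[:,2]),np.degrees(np.arctan2(l[1,1],l[0,1])),cv2.minAreaRect((q[:,:2]*1000).astype(np.float32)))
E
```

```text
t4.05 p [0.5378 0.0775 0.1305] psi(deg) 132.33 tooly [-0.001  0.    -1.   ] op 0.602 F [-0.1 -0.6  0.3] T [ 0.04 -0.06 -0.02] q6 -2.39
981 [0.53976209 0.07374895 0.09447353] 0.09475172181278681 -138.05987437870237 ((541.2388916015625, 74.962158203125), (42.856834411621094, 11.586553573608398), 42.163753509521484)
```

View pics/w2.png

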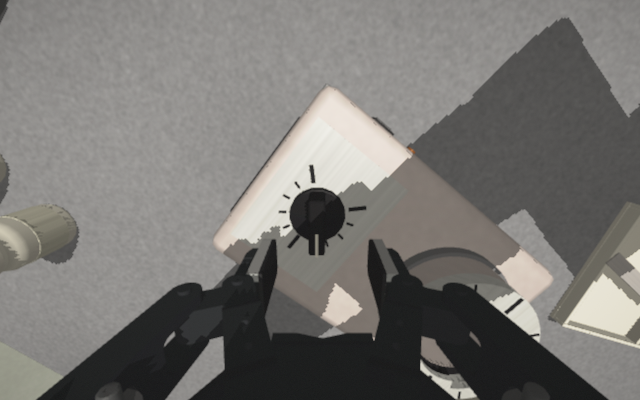

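Call:
step_arm:
  commands:
    - [0, 0, 0, -0.11, 0.5, 0, 0.6]
    - [0, 0, 0, 0, 0.7, 0, 0.5]
    - [0, 0, 0, 0, 0.6, 0, 0.4]
    - [0, 0, 0, 0, 0, 0, 0.4]
    - [0, 0, 0, 0, 0, 0, 0.4]

```text
time_s: 4.6
eef_pos: [0.5406, 0.0743, 0.0764]
eef_rot: [-0.286, 0.286, 0.647, -0.647]
wrist_force: [-0.1, 0.7, 0.4]
opening: 0.405
```

```bash
python3 snap.py w3; python3 -c "
import cv2;im=cv2.imread('pics/w3.png');cv2.imwrite('pics/w3c.png',cv2.resize(im[180:360,220:420],None,fx=4,fy=3.3))"
```

```text
t4.60 p [0.5406 0.0743 0.0764] psi(deg) 132.28 tooly [ 0. -0. -1.] op 0.405 F [-0.1  0.7  0.4] T [ 0.03 -0.02 -0.02] q6 -2.39
```

View pics/w3c.png

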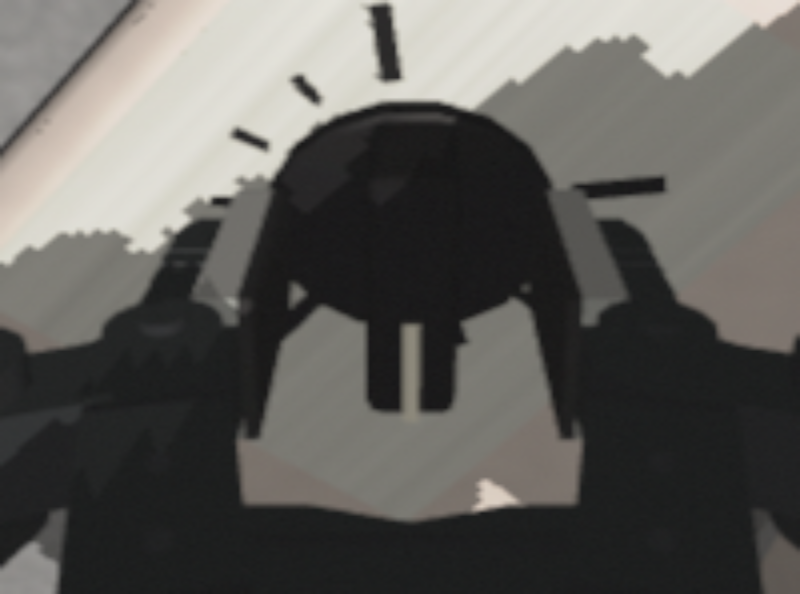

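The bar is centred between the pads at crop column 411. I'll close on it.

Call:
step_arm:
  commands:
    - [0, 0, 0, 0, 0, 0, 0.2]
    - [0, 0, 0, 0, 0, 0, 0]
    - [0, 0, 0, 0, 0, 0, 0]
    - [0, 0, 0, 0, 0, 0, 0]
    - [0, 0, 0, 0, 0, 0, 0]
    - [0, 0, 0, 0, 0, 0, 0]

```text
time_s: 5.25
eef_pos: [0.5409, 0.0748, 0.0776]
eef_rot: [-0.286, 0.286, 0.647, -0.646]
wrist_force: [-2.5, 2.5, 5.5]
opening: 0.123
```

```bash
python3 -c "
from h import *
st()"
```

```text
t5.25 p [0.5409 0.0748 0.0776] psi(deg) 132.30 tooly [ 0.001  0.    -1.   ] op 0.123 F [-2.5  2.5  5.5] T [0.26 0.41 0.01] q6 -2.39
```

Call:
step_arm:
  commands:
    - [0, 0, 0, 0, -0.05, 0, 0]
    - [0, 0.7, 0, 0, 0, 0, 0]
    - [0, 0.7, 0, 0, 0, 0, 0]
    - [0, 0.7, 0, 0, 0, 0, 0]
    - [0, 0.7, 0, 0, 0, 0, 0]
    - [0, 0.7, 0, 0, 0, 0, 0]
    - [0, 0.7, 0, 0, 0, 0, 0]
    - [0, 0.7, 0, 0, 0, 0, 0]
    - [0, 0.7, 0, 0, 0, 0, 0]
    - [0, 0.75, 0, 0, 0, 0, 0]

```text
time_s: 6.25
eef_pos: [0.5404, 0.0755, 0.0777]
eef_rot: [-0.483, 0.482, 0.518, -0.517]
wrist_force: [2.2, 6.3, -4.1]
opening: 0.127
```

Call:
step_arm:
  commands:
    - [0, 0, 0, 0, 0, 0, 0]
    - [0, 0, 0, 0, 0, 0, 0]

```text
time_s: 6.45
eef_pos: [0.5404, 0.0756, 0.0777]
eef_rot: [-0.482, 0.481, 0.518, -0.517]
wrist_force: [1.5, 5.6, -3.8]
opening: 0.122
```

```bash
python3 snap.py w4; python3 -c "
import cv2;im=cv2.imread('pics/w4.png');cv2.imwrite('pics/w4c.png',cv2.resize(im[180:360,220:420],None,fx=4,fy=3.3))"
```

```text
t6.45 p [0.5404 0.0756 0.0777] psi(deg) 94.18 tooly [ 0.     0.002 -1.   ] op 0.122 F [ 1.5  5.6 -3.8] T [ 0.83 -0.26 -0.01] q6 -1.72
```

View pics/w4c.png

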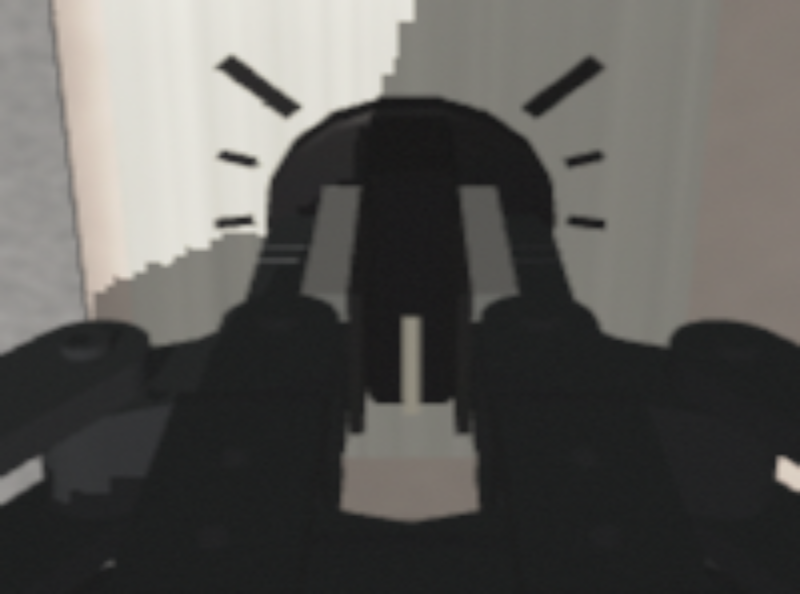

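The pointer is now straight between symmetric ticks. I'll release, rise and check.

Call:
step_arm:
  commands:
    - [0, 0, 0, 0, 0, 0, 0.4]
    - [0, 0, 0, 0, 0, 0, 0.4]
    - [0, 0, 0, 0, 0, 0, 0.4]
    - [0, 0, 0, 0, -1, 0, 0.4]
    - [0, 0, 0, 0, -1, 0, 0.4]
    - [0, 0, 0, 0, -1, 0, 0.4]
    - [0, 0, 0, 0, -1, 0, 0.4]
    - [0, 0, 0, 0, 0, 0, 0.6]
    - [0, 0, 0, 0, 0, 0, 0.6]

```text
time_s: 7.4
eef_pos: [0.5409, 0.0741, 0.1986]
eef_rot: [-0.481, 0.482, 0.518, -0.517]
wrist_force: [-0.6, 0.5, -0.9]
opening: 0.599
```

```bash
python3 snap.py w5; python3 - <<'E'
from h import *
z=np.load("pics/w5.npz");P=cloud(z,z["d"])
m=(P[...,2]>.086)&(P[...,2]<.105)&(abs(P[...,0]-.539)<.03)&(abs(P[...,1]-.075)<.03);q=P[m]
pr,l=np.linalg.eigh(np.cov(q[:,:2].T));print(len(q),q.mean(0),np.median(q[:,2]),np.degrees(np.arctan2(l[1,1],l[0,1])),cv2.minAreaRect((q[:,:2]*1000).astype(np.float32)))
w=P.reshape(-1,3);m=w[(w[:,2]>.054)&(w[:,2]<.066)];m=m[(abs(m[:,0]-.53)<.12)&(abs(m[:,1]-.153)<.2)]
print("deck",len(m),np.median(m[:,2]),cv2.minAreaRect((m[:,:2]*1000).astype(np.float32)))
E
```

```text
t7.40 p [0.5409 0.0741 0.1986] psi(deg) 94.18 tooly [ 0.002 -0.    -1.   ] op 0.599 F [-0.6  0.5 -0.9] T [-0.06  0.04  0.04] q6 -1.72
562 [0.53915612 0.07458945 0.09453573] 0.09474214941674876 -175.3872379589091 ((541.1574096679688, 74.63546752929688), (42.75377655029297, 11.45903205871582), 4.425508499145508)
deck 25668 0.05998265070902281 ((535.0614013671875, 152.20291137695312), (166.61514282226562, 266.15606689453125), 3.9306390285491943)
```

View pics/w5.png

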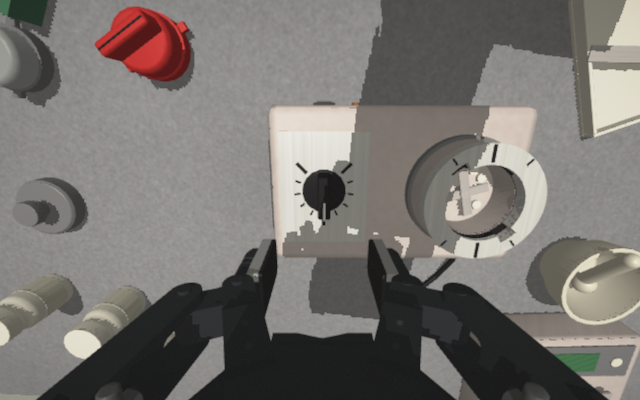

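The dial bar is at 4.4°, matching the mill yaw of about 4°. Next I'll fit the collar from this same wrist picture.

```bash
cat > collar.py <<'E'
import sys
from h import *
from scipy.optimize import least_squares
n=sys.argv[1]
z=np.load(f"pics/{n}.npz");im=cv2.imread(f"pics/{n}.png")
v,u=np.mgrid[:400,:640].astype(float)
K=z["K"];ray=np.stack([(u-K[0,2])/K[0,0],(v-K[1,2])/K[1,1],np.ones_like(u)],-1)@z["R"]
C=-z["R"].T@z["t"];P=cloud(z,z["d"])
s=(.108-C[2])/ray[...,2];G=C+ray*s[...,None]   # on plane z=.108
c0=np.array([.531,.2175])
r=np.hypot(G[...,0]-c0[0],G[...,1]-c0[1])
top=(abs(P[...,2]-.108)<.006)&(r<.065)
print("top face px",top.sum(),np.median(P[top][:,2]))
# boundary of top mask
k=np.ones((3,3),np.uint8);t8=cv2.morphologyEx(top.astype(np.uint8),cv2.MORPH_CLOSE,k)
cs,_=cv2.findContours(t8,cv2.RETR_CCOMP,cv2.CHAIN_APPROX_NONE)
for c in cs:
    if len(c)<60: continue
    q=G[c[:,0,1],c[:,0,0]][:,:2]
    f=least_squares(lambda p:np.hypot(*(q-p[:2]).T)-p[2],[*c0,.045],loss="soft_l1",f_scale=.0008).x
    rr=np.hypot(*(q-f[:2]).T)-f[2];print("circle",len(c),f.round(4),"mad",np.median(abs(rr)).round(4))
# rectified view
cx=c0
yy,xx=np.mgrid[.07:-.07:-.0003,.07:-.07:-.0003]
# up = +x, left = +y
X=np.stack([cx[0]+yy,cx[1]+xx,np.full_like(xx,.108)],-1)
uv=proj(z,X.reshape(-1,3)).reshape(X.shape[:2]+(2,)).astype(np.float32)
cv2.imwrite(f"pics/{n}_rect.png",cv2.remap(im,uv[...,0],uv[...,1],cv2.INTER_CUBIC))
E
python3 collar.py w5
```

```text
top face px 6745 0.10777107489443423
circle 341 [0.5305 0.2164 0.0542] mad 0.0005
circle 240 [0.5302 0.2151 0.0345] mad 0.0007
```

View pics/w5_rect.png

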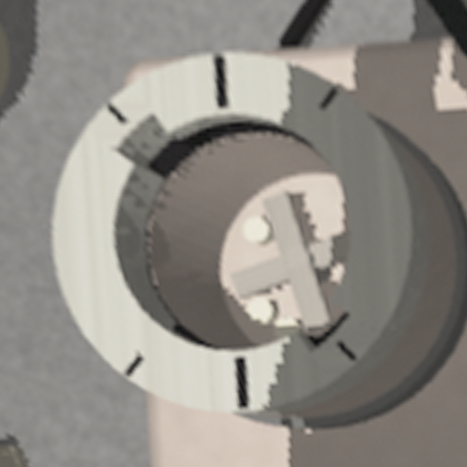

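```bash
python3 -c "
from h import *
go([.432,-.266,.20],82.4)"
```

```text
t7.45 p [0.54   0.0743 0.1973] psi(deg) 94.18 tooly [-0. -0. -1.] op 0.596 F [ 0.5  0.3 -0.7] T [ 0.04 -0.03  0.  ] q6 -1.72
tool shift units x,y,z [-11.05  -0.09   4.42]
turn units [-0.    1.96 -0.  ]
shift in final tool axes [-11.72  -0.09   2.07]
```

Call:
step_arm:
  commands:
    - [0, 1, 0, 0, 0, 0, 0.6]
    - [0, 0.96, 0, 0, 0, 0, 0.6]
    - [0, 0, 0, -0.9, 0, 0.16, 0.6]
    - [0, 0, 0, -0.9, 0, 0.16, 0.6]
    - [0, 0, 0, -0.9, 0, 0.16, 0.6]
    - [0, 0, 0, -0.9, 0, 0.16, 0.6]
    - [0, 0, 0, -0.9, 0, 0.16, 0.6]
    - [0, 0, 0, -0.9, 0, 0.16, 0.6]
    - [0, 0, 0, -0.9, 0, 0.16, 0.6]
    - [0, 0, 0, -0.9, 0, 0.16, 0.6]

```text
time_s: 8.45
eef_pos: [0.4724, -0.1352, 0.1959]
eef_rot: [0.533, -0.531, -0.465, 0.466]
wrist_force: [0.1, -0.4, -0.3]
opening: 0.599
```

Call:
step_arm:
  commands:
    - [0, 0, 0, -0.9, 0, 0.16, 0.6]
    - [0, 0, 0, -0.9, 0, 0.16, 0.6]
    - [0, 0, 0, -0.9, 0, 0.16, 0.6]
    - [0, 0, 0, -0.9, 0, 0.16, 0.6]
    - [0, 0, 0, -0.9, 0, 0.16, 0.6]
    - [0, 0, 0, 0, 0, 0, 0.6]
    - [0, 0, 0, 0, 0, 0, 0.6]
    - [0, 0, 0, 0, 0, 0, 0.6]

```text
time_s: 9.25
eef_pos: [0.432, -0.2643, 0.1967]
eef_rot: [0.533, -0.531, -0.466, 0.466]
wrist_force: [-0.0, -0.0, -1.0]
opening: 0.601
```

```bash
cat > bar.py <<'E'
import sys
from h import *
n=sys.argv[1];cx,cy=float(sys.argv[2]),float(sys.argv[3]);lo,hi=float(sys.argv[4]),float(sys.argv[5])
z=np.load(f"pics/{n}.npz");P=cloud(z,z["d"])
m=(P[...,2]>lo)&(P[...,2]<hi)&(abs(P[...,0]-cx)<.04)&(abs(P[...,1]-cy)<.04);q=P[m]
q=q[abs(q[:,2]-np.percentile(q[:,2],70))<.004]
r=cv2.minAreaRect((q[:,:2]*1000).astype(np.float32))
pr,l=np.linalg.eigh(np.cov(q[:,:2].T));print("bar",len(q),q.mean(0).round(4),"zmed",np.median(q[:,2]).round(4),"ang",np.degrees(np.arctan2(l[1,1],l[0,1])).round(1),r)
o,p,R=tool();print("in tool frame (mm)",(R.T@(np.array([r[0][0]/1e3,r[0][1]/1e3,np.median(q[:,2])])-p)*1000).round(1))
E
python3 snap.py w6; python3 bar.py w6 .432 -.266 .058 .08
```

```text
t9.25 p [ 0.432  -0.2643  0.1967] psi(deg) 82.45 tooly [-0.001  0.002 -1.   ] op 0.601 F [-0. -0. -1.] T [-0.05 -0.02  0.01] q6 -2.22
bar 678 [ 0.4308 -0.2671  0.0676] zmed 0.0677 ang 171.3 ((432.3087463378906, -267.17864990234375), (13.549551963806152, 53.69380569458008), 81.93578338623047)
in tool frame (mm) [ -3.  129.3  -0.6]
```

View pics/w6.png

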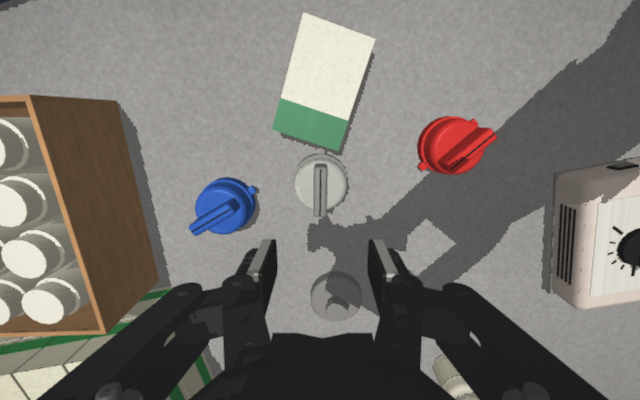

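Call:
step_arm:
  commands:
    - [0, 0.08, 0, -0.1, 0.9, 0, 0.5]
    - [0, 0, 0, 0, 0.9, 0, 0.5]
    - [0, 0, 0, 0, 0.9, 0, 0.5]
    - [0, 0, 0, 0, 0.9, 0, 0.5]
    - [0, 0, 0, 0, 0, 0, 0.5]
    - [0, 0, 0, 0, 0, 0, 0.5]

```text
time_s: 9.9
eef_pos: [0.432, -0.2675, 0.0898]
eef_rot: [0.534, -0.533, -0.464, 0.464]
wrist_force: [-0.6, 0.3, -0.5]
opening: 0.501
```

```bash
python3 snap.py w7; python3 bar.py w7 .432 -.266 .058 .08;python3 -c "
import cv2;im=cv2.imread('pics/w7.png');cv2.imwrite('pics/w7c.png',cv2.resize(im[140:360,210:430],None,fx=3,fy=2.6))"
```

```text
t9.90 p [ 0.432  -0.2675  0.0898] psi(deg) 82.01 tooly [-0.001  0.001 -1.   ] op 0.501 F [-0.6  0.3 -0.5] T [-0.01 -0.03  0.04] q6 -2.22
bar 1593 [ 0.4303 -0.2669  0.0676] zmed 0.0677 ang 171.4 ((431.8232421875, -266.9250793457031), (13.93879222869873, 53.07997131347656), 81.42121887207031)
in tool frame (mm) [ 1.3 23.1  1. ]
```

View pics/w7c.png

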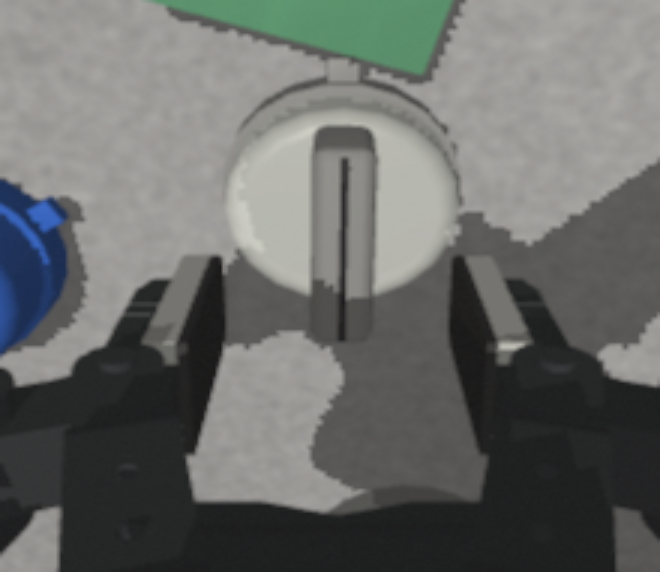

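The bar is confirmed with its black line and lug, and sits about 1.2 mm right of the jaw centre. I'll correct, descend to about 47 mm and grip.

Call:
step_arm:
  commands:
    - [0, 0.1, 0, 0.04, 0.7, 0.03, 0.4]
    - [0, 0, 0, 0, 0.72, 0, 0.4]
    - [0, 0, 0, 0, 0, 0, 0.3]
    - [0, 0, 0, 0, 0, 0, 0.2]
    - [0, 0, 0, 0, 0, 0, 0]
    - [0, 0, 0, 0, 0, 0, 0]
    - [0, 0, 0, 0, 0, 0, 0]
    - [0, 0, 0, 0, 0, 0, 0]
    - [0, 0, 0, 0, 0, 0, 0]

```text
time_s: 10.85
eef_pos: [0.432, -0.2677, 0.0485]
eef_rot: [-0.535, 0.537, 0.461, -0.461]
wrist_force: [-1.1, 1.2, 7.3]
opening: 0.149
```

```bash
python3 snap.py w8; python3 bar.py w8 .432 -.266 .058 .08;python3 -c "
import cv2;im=cv2.imread('pics/w8.png');cv2.imwrite('pics/w8c.png',cv2.resize(im[140:360,210:430],None,fx=3,fy=2.6))"
```

```text
t10.85 p [ 0.432  -0.2677  0.0485] psi(deg) 81.35 tooly [ 0.002 -0.002 -1.   ] op 0.149 F [-1.1  1.2  7.3] T [ 0.13  0.04 -0.02] q6 -2.21
bar 2823 [ 0.4286 -0.2679  0.068 ] zmed 0.068 ang 171.3 ((431.2889099121094, -265.6000061035156), (52.10984802246094, 37.131248474121094), 13.715683937072754)
in tool frame (mm) [  1.9 -19.5   1. ]
```

View pics/w8c.png

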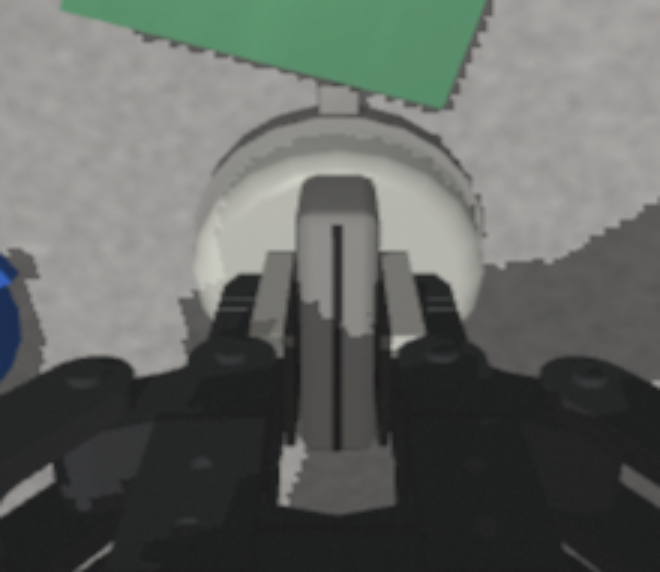

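```bash
cat >> h.py <<'E'
RC=np.array([[1,0,-.001],[0,-.2955,.9553],[0,-.9553,-.2955]]);TC=np.array([-.00046,-.14266,.07576])
def cloud_tool(z):
    "points in tool frame from fixed hand-eye"
    Pw=cloud(z,z["d"]);cam=Pw@z["R"].T+z["t"];return cam@RC.T+TC
E
cat > inhand.py <<'E'
import sys
from h import *
z=np.load(f"pics/{sys.argv[1]}.npz");T=cloud_tool(z)
b=T[(abs(T[...,0])<.006)&(T[...,1]>-.024)&(T[...,1]<-.014)&(abs(T[...,2])<.045)]
print("bar top in tool mm: n",len(b),"y",(np.median(b[:,1])*1e3).round(2),"z range",(np.percentile(b[:,2],[0.5,99.5])*1e3).round(1))
b=T[(abs(T[...,0])<.012)&(T[...,1]>-.024)&(T[...,1]<-.014)&(T[...,2]<-.012)&(T[...,2]>-.04)]
print(" free end x range",(np.percentile(b[:,0],[1,99])*1e3).round(1))
k=np.polyfit(b[:,2],b[:,1],1);print(" tilt about jaw axis (deg)",np.degrees(np.arctan(k[0])).round(2))
E
python3 inhand.py w8
```

```text
bar top in tool mm: n 2214 y -19.55 z range [-26.   26.5]
 free end x range [-7.6  5.9]
 tilt about jaw axis (deg) -2.34
```

Call:
step_arm:
  commands:
    - [0, 0, 0, 0, -0.3, 0, 0]
    - [0, 0, 0, 0, -0.6, 0, 0]
    - [0, 0, 0, 0, -0.9, 0, 0]
    - [0, 0, 0, 0, -0.9, 0, 0]
    - [0, 0, 0, 0, -0.9, 0, 0]
    - [0, 0, 0, 0, -0.9, 0, 0]
    - [0, 0, 0, 0, -0.9, 0, 0]
    - [0, 0, 0, 0, 0, 0, 0]
    - [0, 0, 0, 0, 0, 0, 0]

```text
time_s: 11.8
eef_pos: [0.4312, -0.2671, 0.2095]
eef_rot: [-0.536, 0.537, 0.461, -0.461]
wrist_force: [0.2, 0.0, -1.8]
opening: 0.147
```

```bash
python3 snap.py w9; python3 inhand.py w9; python3 -c "
from h import *
go([.5305,.217,.21],134.1)"
```

```text
t11.80 p [ 0.4312 -0.2671  0.2095] psi(deg) 81.34 tooly [ 0.001 -0.001 -1.   ] op 0.147 F [ 0.2  0.  -1.8] T [ 0.02  0.01 -0.01] q6 -2.21
bar top in tool mm: n 2211 y -19.54 z range [-26.1  26.4]
 free end x range [-7.6  5.9]
 tilt about jaw axis (deg) -2.06
t11.85 p [ 0.4306 -0.2666  0.2083] psi(deg) 81.34 tooly [-0.001  0.001 -1.   ] op 0.147 F [-0.9  0.1 -1.7] T [ 0.02  0.04 -0.02] q6 -2.21
tool shift units x,y,z [16.44 -0.05 -0.86]
turn units [-0.01 -8.79  0.01]
shift in final tool axes [  9.26  -0.06 -13.61]
```

View pics/w9.png

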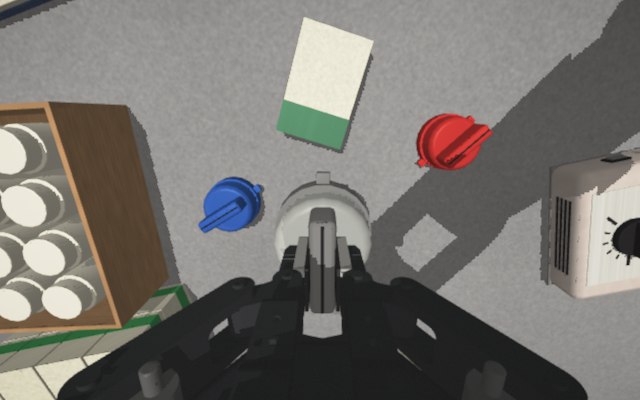

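The lid is gripped and centred, with the bar within ±26 mm about the TCP and no tilt change after lifting. The carton has not moved. I'll carry it to the collar.

Call:
step_arm:
  commands:
    - [0, 0, 0, 0.5, 0, 0, 0]
    - [0, 0, 0, 0.9, 0, -0.05, 0]
    - [0, 0, 0, 0.9, 0, -0.05, 0]
    - [0, 0, 0, 0.9, 0, -0.05, 0]
    - [0, 0, 0, 0.9, 0, -0.05, 0]
    - [0, 0, 0, 0.9, 0, -0.05, 0]
    - [0, 0, 0, 0.9, 0, -0.05, 0]
    - [0, 0, 0, 0.9, 0, -0.05, 0]
    - [0, 0, 0, 0.9, 0, -0.05, 0]
    - [0, 0, 0, 0.9, 0, -0.05, 0]

```text
time_s: 12.85
eef_pos: [0.4821, -0.0116, 0.2076]
eef_rot: [0.537, -0.535, -0.46, 0.461]
wrist_force: [1.1, 0.4, -1.0]
opening: 0.15
```

Call:
step_arm:
  commands:
    - [0, 0, 0, 0.9, 0, -0.05, 0]
    - [0, 0, 0, 0.9, 0, -0.05, 0]
    - [0, 0, 0, 0.9, 0, -0.05, 0]
    - [0, 0, 0, 0.9, 0, -0.05, 0]
    - [0, 0, 0, 0.9, 0, -0.05, 0]
    - [0, 0, 0, 0.9, 0, -0.05, 0]
    - [0, 0, 0, 0.9, 0, -0.05, 0]
    - [0, 0, 0, 0.9, 0, -0.05, 0]
    - [0, 0, 0, 0.5, 0, 0, 0]
    - [0, 0, 0, 0.1, 0, 0, 0]

```text
time_s: 13.85
eef_pos: [0.5292, 0.2173, 0.2079]
eef_rot: [0.536, -0.535, -0.461, 0.462]
wrist_force: [0.4, -0.1, -1.9]
opening: 0.147
```

Call:
step_arm:
  commands:
    - [0, -0.9, 0, 0, 0, 0, 0]
    - [0, -0.9, 0, 0, 0, 0, 0]
    - [0, -0.9, 0, 0, 0, 0, 0]
    - [0, -0.9, 0, 0, 0, 0, 0]
    - [0, -0.9, 0, 0, 0, 0, 0]
    - [0, -0.9, 0, 0, 0, 0, 0]
    - [0, -0.9, 0, 0, 0, 0, 0]
    - [0, -0.9, 0, 0, 0, 0, 0]
    - [0, -0.9, 0, 0, 0, 0, 0]
    - [0, -0.7, 0, 0, 0, 0, 0]

```text
time_s: 14.85
eef_pos: [0.5298, 0.2145, 0.2085]
eef_rot: [0.275, -0.274, -0.651, 0.652]
wrist_force: [-0.3, -0.1, -1.6]
opening: 0.143
```

```bash
python3 -c "
from h import *
go([.5305,.217,.21],134.1)"; python3 snap.py w10; python3 inhand.py w10;python3 collar.py w10
```

```text
t14.85 p [0.5298 0.2145 0.2085] psi(deg) 134.30 tooly [-0.001 -0.001 -1.   ] op 0.143 F [-0.3 -0.1 -1.6] T [ 0.01 -0.02 -0.  ] q6 -2.17
tool shift units x,y,z [ 0.04 -0.05 -0.08]
turn units [-0.01  0.03  0.  ]
shift in final tool axes [ 0.04 -0.05 -0.08]
t14.85 p [0.5298 0.2145 0.2085] psi(deg) 134.30 tooly [-0.001 -0.001 -1.   ] op 0.143 F [-0.3 -0.1 -1.6] T [ 0.01 -0.02 -0.  ] q6 -2.17
bar top in tool mm: n 2207 y -19.53 z range [-26.1  26.4]
 free end x range [-7.6  5.9]
 tilt about jaw axis (deg) -1.76
top face px 3552 0.10793424074282681
circle 401 [0.5313 0.2173 0.0525] mad 0.0015
```

View pics/w10.png

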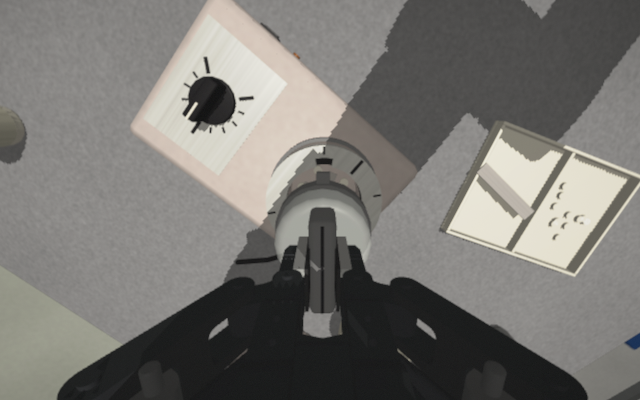

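```bash
cat > ctool.py <<'E'
import sys
from h import *
from scipy.optimize import least_squares
n=sys.argv[1];ty=float(sys.argv[2]) # tool y of collar top plane (m)
z=np.load(f"pics/{n}.npz");im=cv2.imread(f"pics/{n}.png");K=z["K"]
T=cloud_tool(z)
near=(np.hypot(T[...,0],T[...,2])<.065)&(abs(T[...,1]-ty)<.006)
print("plane y med",np.median(T[near][:,1]).round(4))
v,u=np.mgrid[:400,:640].astype(float);ray=np.stack([(u-K[0,2])/K[0,0],(v-K[1,2])/K[1,1],np.ones_like(u)],-1)@RC.T
G=TC+ray*((ty-TC[1])/ray[...,1])[...,None]
cs,_=cv2.findContours(near.astype(np.uint8),cv2.RETR_EXTERNAL,cv2.CHAIN_APPROX_NONE);c=max(cs,key=len)[:,0]
q=G[c[:,1],c[:,0]][:,[0,2]]
q=q[np.hypot(*q.T)>.047]
f=least_squares(lambda p:np.hypot(*(q-p[:2]).T)-.054,[0,0],loss="cauchy",f_scale=.0005).x
rr=np.hypot(*(q-f).T)-.054;print("collar centre in tool x,z mm",(f*1e3).round(2),"n",len(q),"inl",(abs(rr)<.001).sum())
zz,xx=np.mgrid[.065:-.065:-.0003,-.065:.065:.0003]
p=(np.stack([xx,np.full_like(xx,ty),zz],-1)-TC)@RC;uv=np.stack([K[0,0]*p[...,0]/p[...,2]+K[0,2],K[1,1]*p[...,1]/p[...,2]+K[1,2]],-1).astype(np.float32)
o=cv2.remap(im,uv[...,0],uv[...,1],cv2.INTER_CUBIC)
o=cv2.resize(o,None,fx=1.35,fy=1.35);s=1.35/.3e-3
cc=(int((f[0]+.065)*s),int((.065-f[1])*s));cv2.circle(o,cc,int(.054*s),(0,0,255),1);cv2.circle(o,cc,int(.045*s),(0,255,0),1);cv2.line(o,cc,(cc[0],0),(255,0,0),1)
cv2.imwrite(f"pics/{n}_t.png",o)
E
python3 ctool.py w10 .1005
```

```text
plane y med 0.1006
collar centre in tool x,z mm [ 0.25 -3.8 ] n 246 inl 218
```

View pics/w10_t.png

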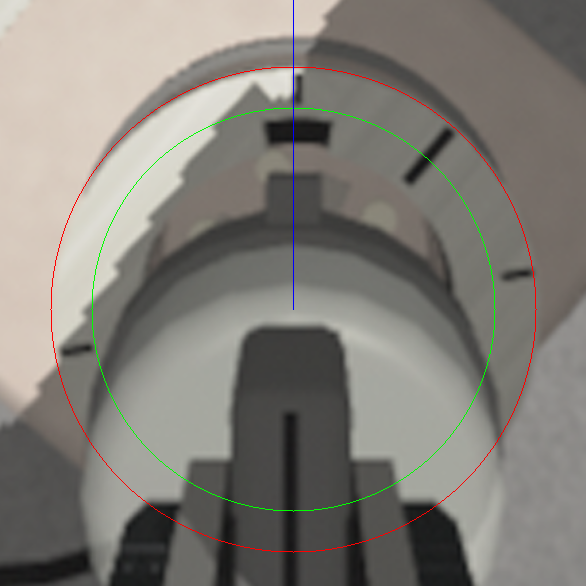

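Call:
step_arm:
  commands:
    - [0, 0, 0, 0.06, 0.5, -0.14, 0]
    - [0, 0, 0, 0, 0.5, 0, 0]
    - [0, 0, 0, 0, 0.4, 0, 0]
    - [0, 0, 0, 0, 0, 0, 0]
    - [0, 0, 0, 0, 0, 0, 0]

```text
time_s: 15.4
eef_pos: [0.5317, 0.2196, 0.1662]
eef_rot: [0.276, -0.275, -0.651, 0.652]
wrist_force: [0.3, -0.4, -1.4]
opening: 0.147
```

```bash
python3 snap.py w11; python3 inhand.py w11; python3 ctool.py w11 .0583
```

```text
t15.40 p [0.5317 0.2196 0.1662] psi(deg) 134.13 tooly [-0.002 -0.    -1.   ] op 0.147 F [ 0.3 -0.4 -1.4] T [0.   0.02 0.05] q6 -2.16
bar top in tool mm: n 2214 y -19.53 z range [-25.9  26.6]
 free end x range [-7.6  5.9]
 tilt about jaw axis (deg) -1.62
plane y med 0.0582
collar centre in tool x,z mm [-2.01  1.25] n 319 inl 294
```

View pics/w11_t.png

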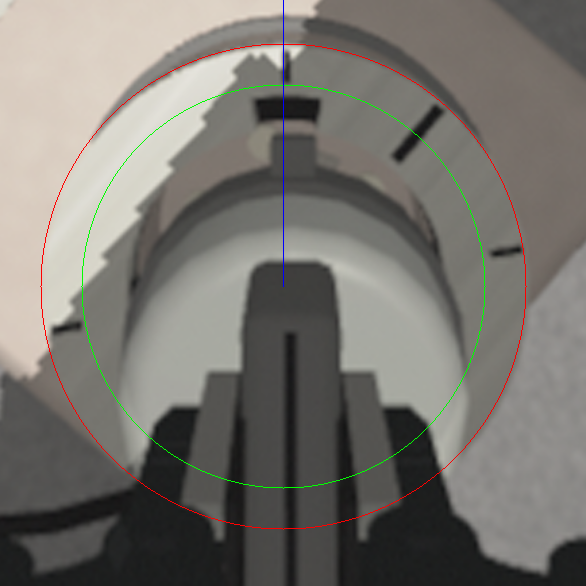

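The collar is within about 1 mm of the lid axis and yaw agrees within 0.2°. I'll nudge slightly and start down, watching the force.

Call:
step_arm:
  commands:
    - [0, 0, 0, -0.015, 0.1, 0.02, 0]
    - [0, 0, 0, 0, 0.15, 0, 0]
    - [0, 0, 0, 0, 0.15, 0, 0]
    - [0, 0, 0, 0, 0.1, 0, 0]
    - [0, 0, 0, 0, 0, 0, 0]

```text
time_s: 15.95
eef_pos: [0.5316, 0.219, 0.1514]
eef_rot: [0.276, -0.275, -0.651, 0.651]
wrist_force: [0.4, -0.4, -1.9]
opening: 0.145
```

```bash
python3 snap.py w12; python3 inhand.py w12; python3 ctool.py w12 .0425
```

```text
t15.95 p [0.5316 0.219  0.1514] psi(deg) 134.15 tooly [-0.001 -0.    -1.   ] op 0.145 F [ 0.4 -0.4 -1.9] T [ 0.01 -0.05  0.01] q6 -2.16
bar top in tool mm: n 2217 y -19.54 z range [-26.2  26.4]
 free end x range [-7.6  5.9]
 tilt about jaw axis (deg) -1.94
plane y med 0.0434
collar centre in tool x,z mm [-1.38  0.78] n 327 inl 290
```

View pics/w12_t.png

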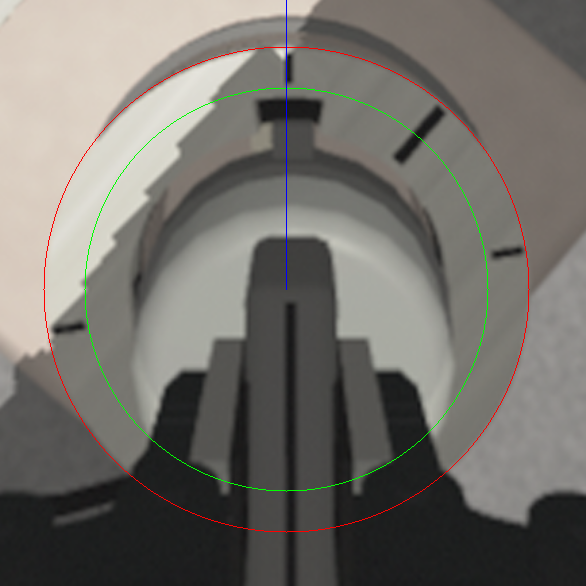

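No contact yet, with the ring 5 mm inside the opening and the lug (294,135) lined up with the notch (290,110). I'll continue down.

Call:
step_arm:
  commands:
    - [0, 0, 0, -0.01, 0.1, 0.015, 0]
    - [0, 0, 0, 0, 0.1, 0, 0]
    - [0, 0, 0, 0, 0.1, 0, 0]
    - [0, 0, 0, 0, 0, 0, 0]

```text
time_s: 16.4
eef_pos: [0.5315, 0.2184, 0.1424]
eef_rot: [0.276, -0.275, -0.651, 0.651]
wrist_force: [-0.6, -1.0, -1.6]
opening: 0.152
```

```bash
python3 -c "
from h import *
st()"
```

```text
t16.40 p [0.5315 0.2184 0.1424] psi(deg) 134.15 tooly [-0.001 -0.    -1.   ] op 0.152 F [-0.6 -1.  -1.6] T [-0.02  0.   -0.02] q6 -2.16
```

Call:
step_arm:
  commands:
    - [0, 0, 0, 0, 0.1, 0, 0]
    - [0, 0, 0, 0, 0.08, 0, 0]
    - [0, 0, 0, 0, 0.05, 0, 0]
    - [0, 0, 0, 0, 0, 0, 0]

```text
time_s: 16.8
eef_pos: [0.5317, 0.2185, 0.1358]
eef_rot: [0.276, -0.275, -0.651, 0.651]
wrist_force: [-0.5, 0.7, -0.1]
opening: 0.153
```

```bash
python3 snap.py w13; python3 inhand.py w13; python3 ctool.py w13 .0275
```

```text
t16.80 p [0.5317 0.2185 0.1358] psi(deg) 134.15 tooly [-0.001 -0.    -1.   ] op 0.153 F [-0.5  0.7 -0.1] T [-0.02 -0.01  0.  ] q6 -2.16
bar top in tool mm: n 2212 y -19.54 z range [-26.3  26.4]
 free end x range [-7.6  5.9]
 tilt about jaw axis (deg) -2.01
plane y med 0.0279
collar centre in tool x,z mm [-1.05  0.61] n 347 inl 332
```

View pics/w13_t.png

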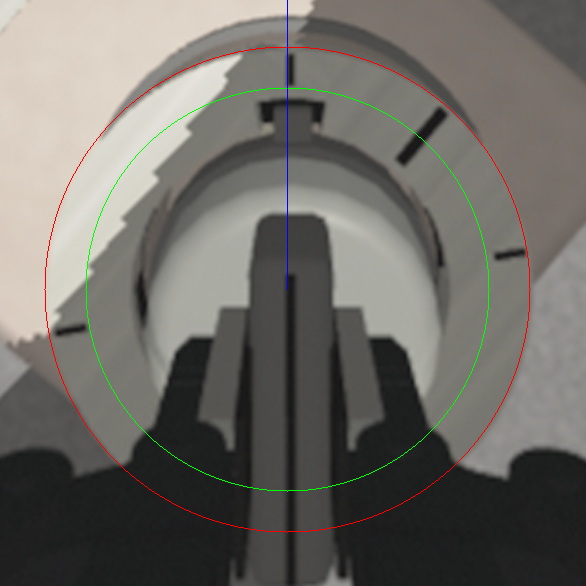

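Call:
step_arm:
  commands:
    - [0, 0, 0, 0, 0.03, 0, 0]
    - [0, 0, 0, 0, 0, 0, 0]
    - [0, 0, 0, 0, 0, 0, 0]

```text
time_s: 17.15
eef_pos: [0.532, 0.2185, 0.1355]
eef_rot: [-0.275, 0.276, 0.651, -0.651]
wrist_force: [-0.5, -0.0, -0.3]
opening: 0.144
```

Call:
step_arm:
  commands:
    - [0, 0, 0, 0, 0.03, 0, 0]
    - [0, 0, 0, 0, 0, 0, 0]
    - [0, 0, 0, 0, 0, 0, 0]

```text
time_s: 17.45
eef_pos: [0.5321, 0.2185, 0.1353]
eef_rot: [-0.275, 0.276, 0.651, -0.651]
wrist_force: [-1.4, -1.6, 6.2]
opening: 0.145
```

```bash
python3 snap.py w14; python3 inhand.py w14; python3 ctool.py w14 .0265
```

```text
t17.45 p [0.5321 0.2185 0.1353] psi(deg) 134.16 tooly [ 0. -0. -1.] op 0.145 F [-1.4 -1.6  6.2] T [-0.1   0.41 -0.03] q6 -2.16
bar top in tool mm: n 2213 y -19.56 z range [-26.2  26.5]
 free end x range [-7.6  5.9]
 tilt about jaw axis (deg) -1.9
plane y med 0.0273
collar centre in tool x,z mm [-0.64  0.94] n 346 inl 315
```

Contact at 6 N with the bar top 46.8 mm above the collar (47 expected), so it is seated. Now I'll twist clockwise.

Call:
step_arm:
  commands:
    - [0, 0.4, 0, 0, 0, 0, 0]
    - [0, 0.6, 0, 0, 0, 0, 0]
    - [0, 0.6, 0, 0, 0, 0, 0]
    - [0, 0.6, 0, 0, 0, 0, 0]
    - [0, 0, 0, 0, 0, 0, 0]

```text
time_s: 18.0
eef_pos: [0.5326, 0.2185, 0.1353]
eef_rot: [-0.348, 0.349, 0.615, -0.615]
wrist_force: [-0.9, -1.8, 4.8]
opening: 0.145
```

```bash
python3 snap.py w15; python3 inhand.py w15; python3 ctool.py w15 .0265
```

```text
t18.00 p [0.5326 0.2185 0.1353] psi(deg) 120.92 tooly [ 0.002 -0.    -1.   ] op 0.145 F [-0.9 -1.8  4.8] T [-0.26  0.08  0.  ] q6 -1.93
bar top in tool mm: n 2204 y -19.56 z range [-25.8  26.4]
 free end x range [-7.6  5.9]
 tilt about jaw axis (deg) -1.21
plane y med 0.0273
collar centre in tool x,z mm [-0.43  1.37] n 348 inl 312
```

View pics/w15_t.png

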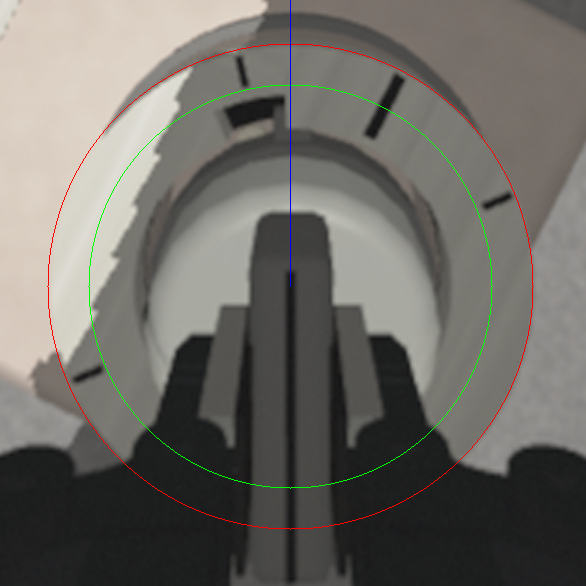

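The lug at (283,125) is sliding under the lip. I'll continue to ψ≈94°.

Call:
step_arm:
  commands:
    - [0, 0.5, 0, 0, 0, 0, 0]
    - [0, 0.6, 0, 0, 0, 0, 0]
    - [0, 0.6, 0, 0, 0, 0, 0]
    - [0, 0.6, 0, 0, 0, 0, 0]
    - [0, 0.6, 0, 0, 0, 0, 0]
    - [0, 0.6, 0, 0, 0, 0, 0]
    - [0, 0.5, 0, 0, 0, 0, 0]
    - [0, 0.3, 0, 0, 0, 0, 0]
    - [0, 0, 0, 0, 0, 0, 0]
    - [0, 0, 0, 0, 0, 0, 0]

```text
time_s: 19.05
eef_pos: [0.5325, 0.2183, 0.1353]
eef_rot: [-0.476, 0.477, 0.523, -0.522]
wrist_force: [-1.2, -1.4, 6.5]
opening: 0.149
```

```bash
python3 snap.py w16; python3 inhand.py w16; python3 ctool.py w16 .0265
```

```text
t19.05 p [0.5325 0.2183 0.1353] psi(deg) 95.28 tooly [ 0.001 -0.    -1.   ] op 0.149 F [-1.2 -1.4  6.5] T [-0.38  0.25  0.17] q6 -1.48
bar top in tool mm: n 2209 y -19.56 z range [-26.2  26.5]
 free end x range [-7.6  5.9]
 tilt about jaw axis (deg) -1.85
plane y med 0.0273
collar centre in tool x,z mm [-0.59  1.36] n 347 inl 321
```

View pics/w16_t.png

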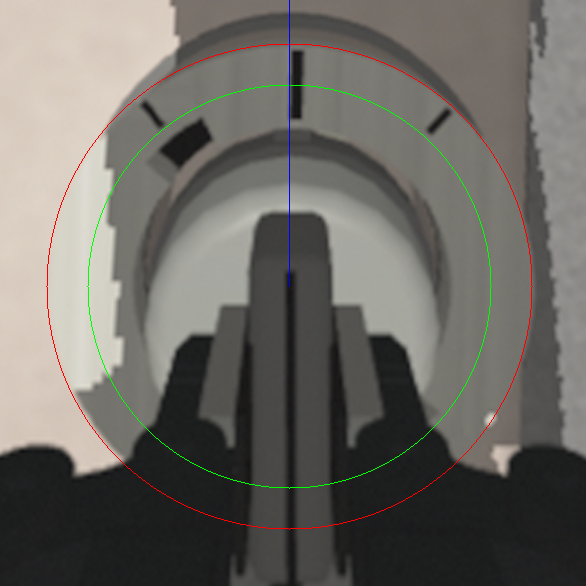

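Call:
step_arm:
  commands:
    - [0, 0.22, 0, 0, 0, 0, 0]
    - [0, 0, 0, 0, 0, 0, 0]
    - [0, 0, 0, 0, 0, 0, 0]
    - [0, 0, 0, 0, 0, 0, 0]
    - [0, 0, 0, 0, 0, 0, 0]

```text
time_s: 19.6
eef_pos: [0.5325, 0.2183, 0.1353]
eef_rot: [-0.482, 0.483, 0.517, -0.517]
wrist_force: [-1.6, -1.6, 6.3]
opening: 0.15
```

```bash
python3 snap.py w17; python3 inhand.py w17; python3 ctool.py w17 .0270; python3 snap.py t17 top; python3 snap.py s17 scene; python3 - <<'E'
import cv2,numpy as np
t=cv2.imread("pics/t17.png");a=cv2.imread("pics/a_top.png")
cv2.imwrite("pics/t17c.png",np.vstack([cv2.resize(a[120:290,160:470],None,fx=1.7,fy=1.7),cv2.resize(t[120:290,160:470],None,fx=1.7,fy=1.7)]))
E
```

```text
t19.60 p [0.5325 0.2183 0.1353] psi(deg) 93.97 tooly [ 0.001 -0.    -1.   ] op 0.150 F [-1.6 -1.6  6.3] T [-0.35  0.22  0.25] q6 -1.46
bar top in tool mm: n 2216 y -19.53 z range [-26.2  26.4]
 free end x range [-7.6  5.9]
 tilt about jaw axis (deg) -2.04
plane y med 0.0273
collar centre in tool x,z mm [-0.65  1.38] n 347 inl 334
t19.65 p [0.5324 0.2183 0.1353] psi(deg) 93.97 tooly [ 0.001 -0.001 -1.   ] op 0.147 F [-1.9 -1.7  5.8] T [-0.33  0.22  0.25] q6 -1.46
t19.70 p [0.5325 0.2183 0.1353] psi(deg) 93.97 tooly [ 0.001 -0.001 -1.   ] op 0.149 F [-1.2 -1.1  6.6] T [-0.43  0.21  0.24] q6 -1.46
```

View pics/w17.png

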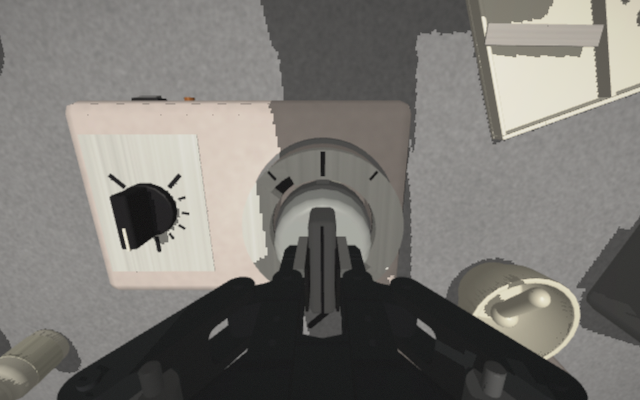

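View pics/t17c.png

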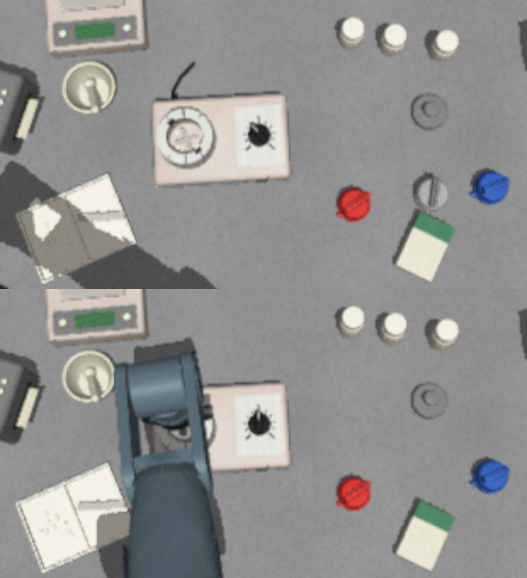

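All checks agree. The bar is in line with the middle mark (wrist picture, mark at (322,163)), and the tool feels a moment of 0.25 N m from the return spring. The dial pointer is on its middle tick and every bystander is where it was. I'll hand in.

```bash
python3 -c "
from h import *
print(ctrl.hand_in());st()"
```

```text
the job is handed in; nothing more can be done
None
the job is handed in; nothing more can be done
```

I set the dial to half speed, seated the grey bar lid in the collar and twisted it clockwise to the middle mark. I handed the job in at 19.7 s, still gripping the lid there; no verdict is reported.

- **Dial:** after release its bar lay at 4.4° against a mill yaw of about 4.0°, on the long middle tick. The tolerance is 8.6°.
- **Seating:** the bar top stood 46.8 mm above the collar, where 47 mm is expected, with about 6 N of push down. The tool stood vertical within 0.1°.
- **Lid axis:** the wrist camera put it within about 1.5 mm of the collar axis.
- **Middle mark:** the jaws were at 93.97° with 94.0° intended, giving a run ring angle of about 0.63 rad by geometry. The moment of about 0.25 N m fits the return spring, and I never turned towards the click.
- **Grip:** the opening was steady at about 0.15 of full, which fits the fingers holding the 14 mm bar.
- **Bystanders:** the storage cap, bottles, carton, count tray and mortar showed no movement in the top view before and after.

Some checks disagreed. The top camera read about 3–4 mm off the wrist camera in x, so I relied on the wrist view. The wrist view also showed the bar about 2° tilted, but it showed the same while the lid stood on the bench, so I took that as camera bias.

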